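Break down the parcel pile into the sorting trays

TASK

Take the pile of parcels on the scale apart from the top, one parcel at a time, and set each one gently, the same way up as it stands now, flat on the floor of the grey tray made for its shape: the long carton in the long tray, the medium carton in the medium tray, the small square carton in the square tray and the round canister in the round tray. Do not drop parcels or knock them off the pile, and leave the tape dispenser where it stands.

Things in the scene. Friction and masses are not known exactly. Their poses are not given: they have to be found in the camera images.
- long_carton_mid (a point): the long cardboard carton, 170 x 56 x 50 mm high (0.3 to 0.52 kg), at the bottom of the pile, on the steel plate of a parcel scale (plate 20 mm above the bench). Origin at its centre, half-way up; z up; x along the 170 mm, y along the 56 mm.
- mid_carton_mid (a point): the medium cardboard carton, 120 x 60 x 50 mm high (0.22 to 0.4 kg), lying crosswise on top of the long carton. Origin at its centre, half-way up; z up; x along the 120 mm, y along the 60 mm.
- square_carton_mid (a point): the small square cardboard carton, 50 x 50 x 50 mm (about 0.12 kg), on top of the medium carton at one of its two ends. Origin at its centre, half-way up; z up; x and y square to its sides, about parallel to the medium carton's.
- canister_mid (a point): the round cardboard canister with a bare metal lid, 50 mm in diameter and 55 mm high (about 0.12 kg), upright on the other end of the medium carton, some 12 mm from the square carton (they stand side by side along the medium carton's x). Origin at its centre, half-way up; z up; its yaw means nothing.
- long_tray: the long shallow tray, inside 192 x 78 mm. Fixed to the bench. Mid-grey plastic, floor 3 mm thick, upright lip 4 mm thick whose top is 10 mm above the bench. Origin at the centre of its underside, on the bench; x along the 192 mm.
- mid_tray: the medium oblong shallow tray, inside 142 x 82 mm. Fixed to the bench. Mid-grey plastic, floor 3 mm thick, upright lip 4 mm thick whose top is 10 mm above the bench. Origin at the centre of its underside, on the bench; x along the 142 mm.
- square_tray: the small square shallow tray, inside 72 x 72 mm. Fixed to the bench. Mid-grey plastic, floor 3 mm thick, upright lip 4 mm thick whose top is 10 mm above the bench. Origin at the centre of its underside, on the bench; x and y square to its sides.
- round_tray: the small round shallow tray, inside diameter 72 mm. Fixed to the bench. Mid-grey plastic, floor 3 mm thick, upright lip 4 mm thick whose top is 10 mm above the bench. Origin at the centre of its underside, on the bench; its yaw means nothing.
- dispenser_mid (a point): the black bench tape dispenser with a roll of brown tape, loose, 150 x 60 mm and 106 mm high, standing among the trays; not to be moved. Origin on its middle line 50 mm above the bench; x along the 150 mm.
Not all that is in view belongs to the job. Leave any green or orange look-alike of the long_tray alone.

How it is judged (in metres and radians):
At the end, for the whole second after the job is handed in: Each of the four parcels rests upright and flat (tilt under 0.06 rad) on the floor of its own tray (centre within 17 mm of the tray's centre seen from above, height within 4 mm; the two oblong cartons along their trays within 0.35 rad), released and at rest (under 0.02 m/s) (horizontal distance between square_carton_mid and square_tray below 0.017 m and z of square_carton_mid in the frame of square_tray between 0.024 and 0.032 m and angle between each of square_carton_mid, canister_mid, mid_carton_mid, long_carton_mid's own z axis and vertical below 0.06 rad and linear speed of each of square_carton, canister, mid_carton, long_carton below 0.02 m/s and horizontal distance between canister_mid and round_tray below 0.017 m and z of canister_mid in the frame of round_tray between 0.0265 and 0.0345 m and horizontal distance between mid_carton_mid and mid_tray below 0.017 m and z of mid_carton_mid in the frame of mid_tray between 0.024 and 0.032 m and angle between the x axis of mid_carton_mid and the x axis of mid_tray, either way round below 0.35 rad and horizontal distance between long_carton_mid and long_tray below 0.017 m and z of long_carton_mid in the frame of long_tray between 0.024 and 0.032 m and angle between the x axis of long_carton_mid and the x axis of long_tray, either way round below 0.35 rad); the robot touches nothing.
It fails at once if a parcel is dropped or thrown down: it moves faster than 0.8 m/s while the fingers do not hold it ((linear speed of square_carton above 0.8 m/s and contact force between the fingers and square_carton below 0.05 N) or (linear speed of canister above 0.8 m/s and contact force between the fingers and canister below 0.05 N) or (linear speed of mid_carton above 0.8 m/s and contact force between the fingers and mid_carton below 0.05 N) or (linear speed of long_carton above 0.8 m/s and contact force between the fingers and long_carton below 0.05 N)).
It fails at once if the tape dispenser is pushed more than 30 mm from its place (distance of dispenser_mid from where it was at the start of the episode above 0.03 m).
It fails at once if the medium carton is lifted (its centre over 115 mm above the bench) with another parcel still on it (height (world z) of mid_carton_mid above 0.115 m and (contact force between mid_carton and square_carton above 0.05 N or contact force between mid_carton and canister above 0.05 N)).
It fails at once if the long carton is lifted (its centre over 65 mm above the bench) with the medium carton still on it (height (world z) of long_carton_mid above 0.065 m and contact force between long_carton and mid_carton above 0.05 N).
It also fails if it takes over 120 s, if anything falls off the work surface, if the arm or the gripper's body presses on something with over 40 N, if the wrist force passes 120 N, or if a joint passes its speed limit or range.

ROBOT

A 6-joint arm with a two-finger parallel gripper is mounted at the origin on the work surface. World frame = base frame: x ahead of the robot, y to its left, z up, the work surface at z = 0. Lengths are in mm, angles in rad, forces in N, time in s.
With the tool pointing down it reaches from about 350 to 925 mm from the base axis. Payload 6.4 kg.
Tool frame: the origin (TCP) lies between the finger pads; the fingertips stand 17 mm ahead of it and the grasp point (between the pads) lies 2 mm behind it; y points along the fingers, z is the direction in which the jaws open and shut, and the axes are right-handed (so a half turn about y gives the same grasp; the last joint's range is limited). The gripper opens to 85 mm and grips with 20 to 120 N. Pads are 22 mm wide; open, the fingers measure 114 mm over their backs; the gripper's body (76 mm by 85 mm) begins 54 mm behind the grasp point. The pads swing forward as they close: fully open they stand 13 mm farther back than shut.
Start: joints at [1.091, 0.245, 1.558, -0, 1.339, -0.174], TCP at [195.684, 619.856, 209.69] pointing down, gripper open.
Joint ranges: [-3.13, 3.13], [-1.02, 2.26], [0.13, 2.54], [-0.95, 4.09], [0.21, 2.88], [-2.74, 2.74]. Speed limits (rad/s): [2.57, 2.57, 3.14, 3.14, 3.14, 3.14].

INTERFACE

Orientations are given as a unit quaternion [w, x, y, z].
In Python, from bench import get_obs, read_camera, sign_off gives the robot as it stands.
- The arm moves only by the shell command python3 -m crank 'ROWS' [FORCE]. ROWS is JSON, a list of rows, each an object with "dp": the shift along the tool's x, y, z in cm, a list of three; "roll": the turn about the tool's y in degrees; "claw": the closure, from 0 (fully open) to 1 (shut). A call has 1 to 12 rows; each row shifts and turns the commanded pose from where the row before left it, along the tool's axes as they then stand; what a row does not reach is not made up. A row lasts 1/10 s, in which the tool goes at most 50 mm and 8.59 degrees, less where a joint would pass 70% of its speed; a pose out of reach is approached as far as the arm can. A call is refused whole if a number of a shift passes 5 or a number of a turn 8.59, either way. A call with a gripper value outside its range is refused whole. The fingers move at their own pace and stop on an object; FORCE is the grip in N (left out, the last holds). Time passes only in rows, so rows that do not move let the fingers close. It gives the time, the measured TCP pose, the force and the opening at its end, in the units of the state.
- get_obs(): the state, without advancing time (a new reading comes with each control period).
- read_camera(name): name is "scene" or "top" or "wrist"; returns a dict with "image" (420x560x3 uint8, blue, green, red), "z_map" (420x560 float32, mm along the optical axis (not along the pixel's ray), 0 where there is no reading), "fov_y" (degrees; the focal length in pixels is half the picture's height over the tangent of half this angle, whatever the lens; pixels are square), "cx", "cy" (the principal point, pixels), "k1" (the pictures are not rectified: a ray, as slopes to the right and down, at radius r is drawn at 1 + k1 r^2 times it, then the intrinsics apply), "R" (3x3) and "t" (3): a world point X has camera coordinates R X + t. Camera axes: x right, y down, z forward; pixel columns grow to the right and rows downward; lengths in mm; the calibration is good to about 2 mm. A picture is of the moment at which its call begins.
- sign_off(): hands the job in, once; it reports no verdict.
The state is a dict: "clock": time; "joints": joint angles; "joint_vel": joint speeds; "joint_efforts": joint torques, N m; "tcp_pos": TCP position; "tool_rot": TCP orientation; "contact_force": force on the tool from outside, world axes, zero at the start; "ft_torque": the same for the moment, N m; "finger_gap": finger opening in mm.
Only numpy, scipy, OpenCV 4.12 (cv2) and the standard library are available. Lean on these libraries where they do the work, as an engineer would, in place of code of your own. Each camera call takes 0.05 s, during which the arm holds its last target. There are 200 camera calls.

## Working session

There is one attempt and no reset: what is moved stays moved. The work goes in short steps, Python scripts to look and compute and a shell command to move; the robot and the scene stay as the last step left them, time stands still between calls to the robot, and variables do not carry over. Pictures are saved under pics/ and viewed, about 12 in all and at most 16, crops included, and the job is handed in when it is done.

```bash
mkdir -p pics; ls
cat > h.py <<'E'
import numpy as np, cv2, pickle
from bench import get_obs, read_camera, sign_off
from scipy.spatial.transform import Rotation as Ro
def grab(name,fn):
    c=read_camera(name); pickle.dump(c,open(f'pics/{fn}.pkl','wb')); cv2.imwrite(f'pics/{fn}.png',c['image']); return c
def cloud(c):
    """world xyz per pixel (420x560x3), nan without depth"""
    h,w=c['z_map'].shape; f=h/2/np.tan(np.radians(c['fov_y'])/2)
    K=np.array([[f,0,c['cx']],[0,f,c['cy']],[0,0,1.]])
    u,v=np.meshgrid(np.arange(w),np.arange(h)); p=np.stack([u,v],-1).reshape(-1,1,2).astype(np.float64)
    s=cv2.undistortPoints(p,K,np.array([c['k1'],0,0,0.])).reshape(-1,2)
    z=c['z_map'].reshape(-1,1).astype(float); z[z==0]=np.nan
    X=np.hstack([s*z,z]); return ((X-np.array(c['t']))@np.array(c['R'])).reshape(h,w,3)
def tool():
    o=get_obs(); q=np.array(o['tool_rot']); return o,Ro.from_quat(q[[1,2,3,0]]).as_matrix()
E
python3 - <<'E'
from h import *
o,R=tool(); print(o); print(R.round(3))
for n in('top','scene'):
    c=grab(n,n+'0'); print(n,c['fov_y'],c['cx'],c['cy'],c['k1'],c['R'],c['t'])
E
```

```text
pics
{'clock': 0.0, 'joints': array([ 1.09093297e+00,  2.45780892e-01,  1.55899459e+00, -1.99638240e-05,
        1.33871385e+00, -1.74097899e-01]), 'joint_vel': array([-0.00026704,  0.00065752, -0.00019484,  0.00137307,  0.00135133,
        0.00141242]), 'joint_efforts': array([-4.67122140e-05, -4.29512715e+01, -3.26126719e+01, -1.96523379e-04,
        5.41070403e-03, -9.49376727e-06]), 'tcp_pos': array([195.38582502, 619.31824367, 208.61202826]), 'tool_rot': array([-0.6982219 ,  0.6994964 , -0.107891  ,  0.10747325]), 'contact_force': array([-0.237595  , -0.42888672,  0.14453235]), 'ft_torque': array([-0.01533039,  0.02414752, -0.02187662]), 'finger_gap': 85.37980881360807}
[[ 0.954 -0.001  0.301]
 [-0.301 -0.002  0.954]
 [-0.    -1.    -0.002]]
top 55.037318639966045 290.379061843171 202.52681500263662 -0.05405675930215515 [[-0.0191638  -0.9997561  -0.01097636]
 [-0.98988982  0.02051555 -0.14034692]
 [ 0.14053788  0.00817581 -0.99004154]] [  27.91564972  381.37412194 1004.923973  ]
scene 46.50139117522747 275.2703852842662 216.20866522554093 0.048761432693453316 [[-0.12558795  0.9918473   0.02160085]
 [ 0.55003931  0.08773347 -0.83051767]
 [-0.82564182 -0.0924217  -0.55657327]] [  21.92705005  -96.30813286 1524.50743996]
```

View pics/top0.png

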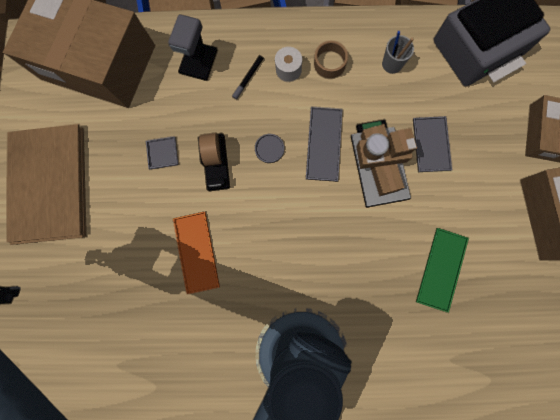

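View pics/scene0.png

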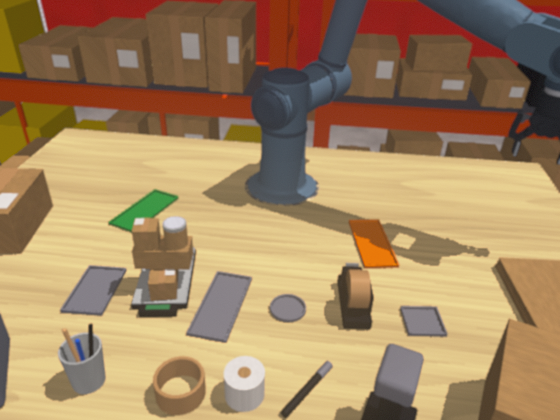

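Top view: grey trays are square (163,153), round (270,149), long (325,144) and medium (433,144). The pile is at (385,160) and the dispenser at (213,160). Look-alikes to leave alone are the orange (197,253) and green (443,270) trays. The tape rings at (331,60) and (288,64) could pass for the round tray, but they aren't grey. One close crop to check these choices.

Run:
```python
from h import *
c=pickle.load(open('pics/top0.pkl','rb')); im=c['image']
cv2.imwrite('pics/crop1.png',cv2.resize(im[95:215,240:460],None,fx=3.6,fy=3.6,interpolation=cv2.INTER_CUBIC))
P=cloud(c)
g=im.astype(int); grey=((g.max(2)-g.min(2))<28)&(g.max(2)<130)&(P[...,2]<16)
grey=cv2.morphologyEx(grey.astype(np.uint8),cv2.MORPH_OPEN,np.ones((3,3)))
n,l,s,ce=cv2.connectedComponentsWithStats(grey)
for i in range(1,n):
    if s[i,4]>250 and 100<ce[i][1]<220:
        X=P[l==i]; X=X[~np.isnan(X).any(1)]; r=cv2.minAreaRect(X[:,:2].astype(np.float32))
        print(ce[i].round(),s[i,4],'mean',X.mean(0).round(1),'rect',np.round(r[0],1),np.round(r[1],1),round(r[2],1))
for n_,u,v in(('square',404,141),('can',377,145),('long',388,180),('plate',375,195),('disp',213,150)):
    print(n_,P[v-1:v+2,u-1:u+2].reshape(-1,3).mean(0).round(1))
# upper surfaces by height
for lo,hi in((155,190),(110,130),(60,80)):
    m=((P[...,2]>lo)&(P[...,2]<hi)).astype(np.uint8); m[:,:345]=0;m[:,430:]=0;m[:110]=0;m[215:]=0
    n,l,s,ce=cv2.connectedComponentsWithStats(m)
    for i in range(1,n):
        if s[i,4]>60:
            X=P[l==i]; r=cv2.minAreaRect(X[:,:2].astype(np.float32)); print(lo,ce[i].round(),s[i,4],X.mean(0).round(1),np.round(r[0],1),np.round(r[1],1),round(r[2],1))
```

```text
[324. 144.] 2356 mean [542.4 -72.4   2.8] rect [543.7 -72.7] [ 87.7 201.2] 84.3
[432. 144.] 1857 mean [ 536.9 -362.9    2.8] rect [ 538.5 -363.9] [152.9  95.3] 1.2
[269. 148.] 700 mean [534.1  74.3   3.2] rect [532.7  73.4] [78.  77.4] 0.0
[162. 152.] 900 mean [528.6 364.2   3.4] rect [527.8 364.2] [82.8 83.6] 4.2
square [ 496.9 -240.3  168.5]
can [ 487.1 -177.4  174.1]
long [ 427.2 -222.8   69.1]
plate [ 398.1 -198.8   19.5]
disp [504.3 205.4 100.7]
155 [402. 140.] 533 [ 498.6 -236.2  168.2] [ 500.6 -237.9] [51.8 50.9] 12.0
155 [377. 144.] 409 [ 488.6 -176.9  173. ] [ 490.5 -177.4] [46.  49.9] 89.2
110 [380. 155.] 416 [ 477.2 -195.8  119.3] [ 492.6 -208.6] [ 60.3 119.6] 5.4
60 [375. 131.] 197 [ 555.  -196.    68.8] [ 552.3 -196.7] [31.7 55. ] 10.8
60 [389. 177.] 616 [ 433.6 -225.3   69. ] [ 431.8 -223.1] [69.5 67.9] 7.1
```

View pics/crop1.png

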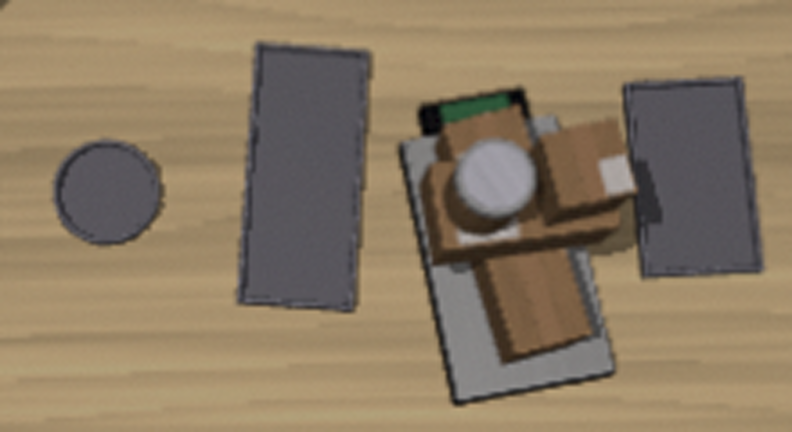

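The crop confirms the choices. Round tray, long tray, scale with the pile and medium tray read left to right. The canister lid is at about (495,178) in the crop and the square carton at about (585,165). Measured sizes and heights match the descriptions. I'm adding a planning helper.

```bash
cat >> h.py <<'E'
def plan(x,y,z,yaw=None):
    """print shift in cm along present tool axes, and roll (deg) to bring jaw axis (tool z) to yaw deg mod 180"""
    o,R=tool(); d=R.T@(np.array([x,y,z])-o['tcp_pos'])/10
    a=np.degrees(np.arctan2(R[1,2],R[0,2]))
    print('t',round(o['clock'],1),'tcp',o['tcp_pos'].round(1),'jaw',round(a,1),'gap',round(o['finger_gap'],1),'F',o['contact_force'].round(1),'j',o['joints'].round(2))
    print('dp cm',d.round(2),'roll',None if yaw is None else round((a-yaw+90)%180-90,1))
E
python3 - <<'E'
from h import *
c=pickle.load(open('pics/top0.pkl','rb')); im=c['image']; P=cloud(c)
g=im.astype(int); grey=(((g.max(2)-g.min(2))<28)&(g.max(2)<130)&(P[...,2]<16)).astype(np.uint8)
for n,(u,v) in dict(long=(324,144),mid=(432,144)).items():
    n_,l=cv2.connectedComponents(cv2.morphologyEx(grey,cv2.MORPH_OPEN,np.ones((3,3)))); X=P[l==l[v,u]][:,:2]
    w,V=np.linalg.eigh(np.cov(X.T)); print(n,np.degrees(np.arctan(V[1,1]/V[0,1])),np.sqrt(12*w))
plan(499,-238,250,10)
E
```

```text
long -5.410037346110935 [ 86.83464961 201.30775986]
mid 1.5291995627686166 [ 92.62845086 151.81219057]
t 0.1 tcp [195.4 619.3 208.7] jaw 72.5 gap 85.4 F [-0.9 -0.3  0.9] j [ 1.09  0.25  1.56 -0.    1.34 -0.17]
dp cm [ 54.76  -4.02 -72.62] roll 62.5
```

```bash
python3 -m crank '[{"dp":[2.7,-0.2,-3.6],"roll":0,"claw":0},{"dp":[2.7,-0.2,-3.6],"roll":0,"claw":0},{"dp":[2.7,-0.2,-3.6],"roll":0,"claw":0},{"dp":[2.7,-0.2,-3.6],"roll":0,"claw":0},{"dp":[2.7,-0.2,-3.6],"roll":0,"claw":0},{"dp":[2.7,-0.2,-3.6],"roll":0,"claw":0},{"dp":[2.7,-0.2,-3.6],"roll":0,"claw":0},{"dp":[2.7,-0.2,-3.6],"roll":0,"claw":0},{"dp":[2.7,-0.2,-3.6],"roll":0,"claw":0},{"dp":[2.7,-0.2,-3.6],"roll":0,"claw":0}]' 40; python3 -m crank '[{"dp":[2.7,-0.2,-3.6],"roll":0,"claw":0},{"dp":[2.7,-0.2,-3.6],"roll":0,"claw":0},{"dp":[2.7,-0.2,-3.6],"roll":0,"claw":0},{"dp":[2.7,-0.2,-3.6],"roll":0,"claw":0},{"dp":[2.7,-0.2,-3.6],"roll":0,"claw":0},{"dp":[2.7,-0.2,-3.6],"roll":0,"claw":0},{"dp":[2.7,-0.2,-3.6],"roll":0,"claw":0},{"dp":[0,0,0],"roll":8,"claw":0},{"dp":[0,0,0],"roll":8,"claw":0},{"dp":[0,0,0],"roll":8,"claw":0},{"dp":[0,0,0],"roll":8,"claw":0},{"dp":[0,0,0],"roll":8,"claw":0}]'; python3 -c "
from h import *
plan(499,-238,250,10)"
```

```text
clock: 1.1
tcp_pos: [344.7, 193.6, 229.5]
tool_rot: [0.699, -0.699, 0.107, -0.108]
contact_force: [1.2, 0.5, -0.4]
finger_gap: 85.5
clock: 2.3
tcp_pos: [448.8, -101.9, 243.2]
tool_rot: [-0.619, 0.619, -0.342, 0.342]
contact_force: [0.4, -0.1, 0.1]
finger_gap: 85.5
t 2.3 tcp [ 448.8 -101.9  243.2] jaw 32.1 gap 85.5 F [ 0.4 -0.1  0.1] j [-0.47 -0.25  1.99 -0.    1.4  -1.03]
dp cm [14.2  -0.69 -2.99] roll 22.1
```

```bash
python3 -m crank '[{"dp":[3.5,-1.8,-0.8],"roll":0,"claw":0},{"dp":[3.5,-1.8,-0.8],"roll":0,"claw":0},{"dp":[3.5,-1.8,-0.7],"roll":0,"claw":0},{"dp":[3.7,-1.8,-0.7],"roll":0,"claw":0},{"dp":[0,-1,0],"roll":8,"claw":0},{"dp":[0,0,0],"roll":8,"claw":0},{"dp":[0,0,0],"roll":6,"claw":0},{"dp":[0,0,0],"roll":0,"claw":0},{"dp":[0,0,0],"roll":0,"claw":0}]'; python3 -c "
from h import *
c=grab('wrist','w1')
plan(499,-238,250,10)
P=cloud(c); print(P[210,280].round(1))
for lo,hi in((160,172),(172,185),(110,130),(60,80)):
    m=((P[...,2]>lo)&(P[...,2]<hi)).astype(np.uint8)
    n,l,s,ce=cv2.connectedComponentsWithStats(m)
    for i in range(1,n):
        if s[i,4]>600:
            X=P[l==i]; r=cv2.minAreaRect(X[:,:2].astype(np.float32)); print(lo,ce[i].round(),s[i,4],X.mean(0).round(1),np.round(r[0],1),np.round(r[1],1),round(r[2],1))
"
```

```text
clock: 3.2
tcp_pos: [499.9, -237.7, 325.2]
tool_rot: [-0.544, 0.544, -0.452, 0.451]
contact_force: [0.3, 0.4, -0.8]
finger_gap: 85.3
t 3.2 tcp [ 499.9 -237.7  325.3] jaw 10.6 gap 85.3 F [ 0.5 -0.4 -0.1] j [-0.65 -0.06  1.67 -0.    1.53 -0.83]
dp cm [ 0.02  7.53 -0.1 ] roll 0.6
[ 502.3 -261.9  170.5]
160 [281. 187.] 2447 [ 499.3 -238.2  169.5] [ 499.3 -239.5] [50.7 50.4] 12.3
172 [283. 126.] 2173 [ 490.  -178.8  175. ] [ 489.8 -179.1] [49.3 48.3] 10.5
110 [277. 135.] 1288 [ 485.8 -192.9  119.8] [ 493.2 -209.3] [ 60.3 120. ] 6.9
110 [104. 406.] 1184 [ 291.5 -645.5  118.4] [ 282.6 -646.9] [89.4 60.8] 15.4
60 [522.  17.] 838 [761.   10.4  60.7] [762.    6.7] [70.4 48.4] 16.2
60 [323. 147.] 1362 [ 546.6 -198.8   69.7] [ 546.  -198.7] [43.2 55.9] 11.6
60 [231. 151.] 2043 [ 431.2 -226.8   69.4] [ 432.1 -227.6] [65.1 56.4] 14.3
```

View pics/w1.png

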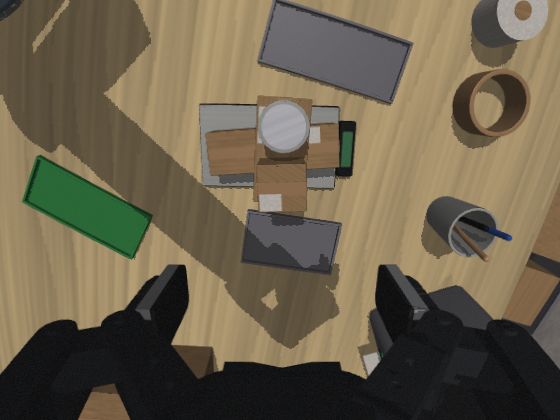

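The wrist view shows the canister at (283,126) and the square carton at (281,187), with a clear gap. The square carton is at (499,-239), top z 170 and yaw 12°, so I descend to grip it.

```bash
python3 -m crank '[{"dp":[0.1,3,0],"roll":-1.5,"claw":0},{"dp":[0,4,0],"roll":0,"claw":0},{"dp":[0,4,0],"roll":0,"claw":0},{"dp":[0,3,0],"roll":0,"claw":0},{"dp":[0,2,0],"roll":0,"claw":0},{"dp":[0,1.3,0],"roll":0,"claw":0},{"dp":[0,0,0],"roll":0,"claw":0},{"dp":[0,0,0],"roll":0,"claw":0.3},{"dp":[0,0,0],"roll":0,"claw":0.5},{"dp":[0,0,0],"roll":0,"claw":0.8},{"dp":[0,0,0],"roll":0,"claw":1},{"dp":[0,0,0],"roll":0,"claw":1}]' 30;python3 -m crank '[{"dp":[0,0,0],"roll":0,"claw":1},{"dp":[0,0,0],"roll":0,"claw":1}]'; python3 -c "
from h import *
plan(499.3,-238.8,152,12)"
```

```text
clock: 4.45
tcp_pos: [500.5, -239.0, 153.2]
tool_rot: [0.549, -0.549, 0.445, -0.445]
contact_force: [0.5, 0.5, -0.1]
finger_gap: 12.2
clock: 4.65
tcp_pos: [500.3, -238.8, 152.8]
tool_rot: [0.549, -0.549, 0.445, -0.445]
contact_force: [0.1, 0.1, -0.2]
finger_gap: 0.4
t 4.7 tcp [ 500.3 -238.8  152.8] jaw 12.0 gap 0.4 F [ 0.1  0.1 -0.2] j [-0.65  0.08  1.85  0.    1.21 -0.86]
dp cm [-0.02  0.08 -0.1 ] roll -0.0
```

The fingers closed on nothing, so I look before doing anything else.

```bash
python3 -c "
from h import *
c=grab('wrist','w2'); d=grab('scene','s2')
cv2.imwrite('pics/c2.png',np.hstack([cv2.resize(c['image'][:, :],(480,360)),cv2.resize(d['image'][190:310,80:187],(320,360))]))
P=cloud(c)
for v,u in((187,281),(250,281),(300,281)): print(P[v,u].round(1))
"
```

```text
[ 491.  -198.9  175.1]
[ 497.8 -231.1  169.9]
[ 498.2 -232.7  211.3]
```

View pics/c2.png

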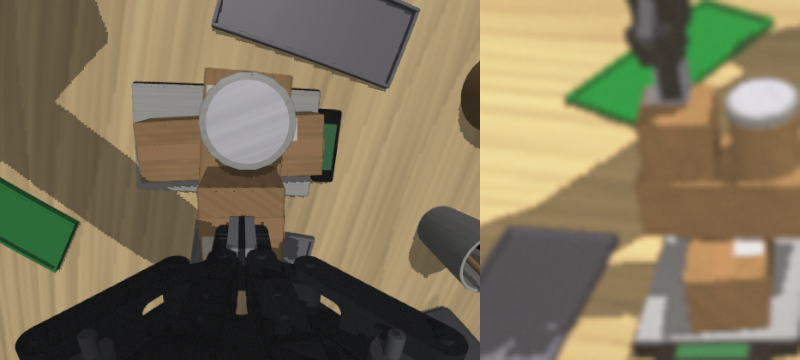

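```bash
python3 -c "
from h import *
for f,u,rs in(('w2',280,range(215,330,8)),('w2',270,range(215,330,8))):
    P=cloud(pickle.load(open(f'pics/{f}.pkl','rb')))
    print(f,u,[(v,P[v,u].round(0).tolist()) for v in rs])
c=pickle.load(open('pics/s2.pkl','rb'));P=cloud(c)
for u in(140,144,148,152): print(u,[(v,P[v,u].round(0).tolist()) for v in range(195,232,3)])
c=grab('top','t2');P=cloud(c)
m=(P[...,2]>110)&(P[...,2]<230);m[:,:350]=0;m[:,430:]=0;m[:110]=0;m[200:]=0
print(np.nanmax(P[...,2][m]))
"
```

```text
w2 280 [(215, [494.0, -215.0, 164.0]), (223, [494.0, -218.0, 170.0]), (231, [495.0, -221.0, 170.0]), (239, [496.0, -226.0, 168.0]), (247, [497.0, -229.0, 170.0]), (255, [497.0, -228.0, 182.0]), (263, [497.0, -228.0, 191.0]), (271, [497.0, -229.0, 197.0]), (279, [497.0, -229.0, 203.0]), (287, [497.0, -229.0, 209.0]), (295, [497.0, -231.0, 212.0]), (303, [498.0, -234.0, 211.0]), (311, [499.0, -238.0, 210.0]), (319, [499.0, -241.0, 212.0]), (327, [500.0, -245.0, 211.0])]
w2 270 [(215, [489.0, -217.0, 164.0]), (223, [490.0, -219.0, 170.0]), (231, [491.0, -223.0, 169.0]), (239, [491.0, -227.0, 169.0]), (247, [492.0, -231.0, 170.0]), (255, [492.0, -229.0, 182.0]), (263, [493.0, -229.0, 189.0]), (271, [493.0, -229.0, 198.0]), (279, [493.0, -230.0, 202.0]), (287, [493.0, -229.0, 209.0]), (295, [493.0, -228.0, 216.0]), (303, [493.0, -229.0, 221.0]), (311, [494.0, -228.0, 227.0]), (319, [494.0, -228.0, 230.0]), (327, [494.0, -229.0, 233.0])]
140 [(195, [528.0, -229.0, 260.0]), (198, [539.0, -225.0, 260.0]), (201, [560.0, -217.0, 267.0]), (204, [559.0, -218.0, 259.0]), (207, [550.0, -223.0, 247
[... 779 characters left out ...]
0, 217.0]), (207, [506.0, -226.0, 218.0]), (210, [498.0, -231.0, 205.0]), (213, [502.0, -230.0, 200.0]), (216, [505.0, -229.0, 195.0]), (219, [508.0, -229.0, 189.0]), (222, [508.0, -230.0, 181.0]), (225, [503.0, -233.0, 170.0]), (228, [515.0, -229.0, 172.0]), (231, [523.0, -226.0, 169.0])]
152 [(195, [127.0, -374.0, 4.0]), (198, [140.0, -370.0, 2.0]), (201, [158.0, -363.0, 4.0]), (204, [173.0, -359.0, 3.0]), (207, [186.0, -354.0, 1.0]), (210, [205.0, -347.0, 4.0]), (213, [217.0, -344.0, 2.0]), (216, [237.0, -336.0, 6.0]), (219, [480.0, -233.0, 170.0]), (222, [492.0, -228.0, 171.0]), (225, [502.0, -225.0, 171.0]), (228, [510.0, -222.0, 169.0]), (231, [520.0, -219.0, 168.0])]
177.1784263925764
```

```bash
python3 -c "
from h import *
c=pickle.load(open('pics/w1.pkl','rb'));P=cloud(c)
for u in(150,165,175,185,385,395,410): print(u,[(v,P[v,u].round(0).tolist()) for v in range(262,330,8)])
print('cam w1',(-np.array(c['R']).T@np.array(c['t'])).round(1))
c=pickle.load(open('pics/w2.pkl','rb'));print('cam w2',(-np.array(c['R']).T@np.array(c['t'])).round(1), np.array(c['R']).round(3).tolist())
"
```

```text
150 [(262, [313.0, -444.0, -1.0]), (270, [314.0, -459.0, -1.0]), (278, [314.0, -475.0, -1.0]), (286, [446.0, -241.0, 375.0]), (294, [451.0, -236.0, 388.0]), (302, [453.0, -236.0, 393.0]), (310, [454.0, -236.0, 396.0]), (318, [454.0, -239.0, 397.0]), (326, [455.0, -241.0, 398.0])]
165 [(262, [338.0, -440.0, -2.0]), (270, [450.0, -236.0, 369.0]), (278, [452.0, -236.0, 375.0]), (286, [454.0, -235.0, 382.0]), (294, [456.0, -236.0, 386.0]), (302, [456.0, -239.0, 386.0]), (310, [456.0, -242.0, 387.0]), (318, [457.0, -245.0, 388.0]), (326, [458.0, -247.0, 390.0])]
175 [(262, [355.0, -436.0, -0.0]), (270, [454.0, -235.0, 369.0]), (278, [455.0, -237.0, 373.0]), (286, [456.0, -239.0, 375.0]), (294, [457.0, -242.0, 376.0]), (302, [457.0, -245.0, 377.0]), (310, [458.0, -248.0, 378.0]), (318, [459.0, -250.0, 380.0]), (326, [459.0, -254.0, 380.0])]
185 [(262, [372.0, -432.0, -0.0]), (270, [456.0, -240.0, 360.0]), (278, [457.0, -242.0, 363.0]), (286, [458.0, -246.0, 363.0]), (294, [458.0, -250.0, 364.0]), (302, [458.0, -254.0, 364.0]), (310, [460.0, -255.0, 368.0]), (318, [381.0, -543.0, -0.0]), (3
[... 307 characters left out ...]
])]
395 [(262, [717.0, -368.0, -0.0]), (270, [543.0, -218.0, 370.0]), (278, [542.0, -219.0, 375.0]), (286, [540.0, -219.0, 382.0]), (294, [540.0, -222.0, 383.0]), (302, [540.0, -225.0, 384.0]), (310, [541.0, -228.0, 385.0]), (318, [541.0, -230.0, 386.0]), (326, [542.0, -233.0, 387.0])]
410 [(262, [743.0, -363.0, -0.0]), (270, [748.0, -378.0, -1.0]), (278, [551.0, -221.0, 369.0]), (286, [545.0, -219.0, 381.0]), (294, [543.0, -219.0, 387.0]), (302, [541.0, -219.0, 394.0]), (310, [540.0, -220.0, 397.0]), (318, [541.0, -223.0, 397.0]), (326, [542.0, -226.0, 397.0])]
cam w1 [ 485.8 -165.3  489.1]
cam w2 [ 484.3 -166.7  316.5] [[0.978, 0.208, 0.001], [0.198, -0.936, 0.29], [0.061, -0.283, -0.957]]
```

```bash
python3 -c "
from h import *
for f,t in(('w1',325.2),('w2',152.8)):
    P=cloud(pickle.load(open(f'pics/{f}.pkl','rb')))
    for v in (340,360,380,400,415): print(f,v,[(u,(P[v,u]-[500,-238,t]).round(0).tolist()) for u in (60,120,200,280,360,440,500)])
"
```

```text
w1 340 [(60, [-66.0, -0.0, 90.0]), (120, [-48.0, 3.0, 89.0]), (200, [-88.0, -349.0, -327.0]), (280, [56.0, -320.0, -326.0]), (360, [201.0, -294.0, -326.0]), (440, [41.0, 20.0, 89.0]), (500, [60.0, 23.0, 89.0])]
w1 360 [(60, [-62.0, -2.0, 96.0]), (120, [-43.0, 7.0, 100.0]), (200, [-77.0, -357.0, -287.0]), (280, [65.0, -364.0, -326.0]), (360, [212.0, -337.0, -324.0]), (440, [34.0, 24.0, 102.0]), (500, [58.0, 20.0, 94.0])]
w1 380 [(60, [-66.0, -14.0, 92.0]), (120, [-50.0, -16.0, 85.0]), (200, [-22.0, 7.0, 101.0]), (280, [-3.0, 10.0, 101.0]), (360, [17.0, 14.0, 101.0]), (440, [39.0, 15.0, 99.0]), (500, [65.0, 9.0, 90.0])]
w1 400 [(60, [-65.0, -20.0, 93.0]), (120, [-181.0, -385.0, -205.0]), (200, [-20.0, 16.0, 115.0]), (280, [-3.0, 10.0, 107.0]), (360, [11.0, 22.0, 116.0]), (440, [47.0, 2.0, 93.0]), (500, [65.0, 5.0, 94.0])]
w1 415 [(60, [-62.0, -19.0, 99.0]), (120, [-182.0, -420.0, -206.0]), (200, [-19.0, 17.0, 119.0]), (280, [-3.0, 10.0, 111.0]), (360, [10.0, 22.0, 119.0]), (440, [283.0, -287.0, -170.0]), (500, [62.0, 4.0, 99.0])]
w2 340 [(60, [-229.0, -247.0, -154.0]), (120, [-48.0, 1.
[... 284 characters left out ...]
60, [26.0, -0.0, 78.0]), (440, [39.0, 19.0, 96.0]), (500, [319.0, -162.0, -153.0])]
w2 380 [(60, [-56.0, -1.0, 104.0]), (120, [-43.0, -1.0, 100.0]), (200, [-22.0, 5.0, 101.0]), (280, [-3.0, 10.0, 101.0]), (360, [14.0, 19.0, 107.0]), (440, [38.0, 15.0, 100.0]), (500, [50.0, 22.0, 105.0])]
w2 400 [(60, [-53.0, -0.0, 110.0]), (120, [-42.0, -6.0, 102.0]), (200, [-20.0, 14.0, 114.0]), (280, [-3.0, 10.0, 107.0]), (360, [11.0, 21.0, 115.0]), (440, [38.0, 12.0, 103.0]), (500, [45.0, 22.0, 111.0])]
w2 415 [(60, [-52.0, -2.0, 112.0]), (120, [-39.0, -5.0, 107.0]), (200, [-19.0, 15.0, 118.0]), (280, [-3.0, 10.0, 111.0]), (360, [10.0, 21.0, 118.0]), (440, [36.0, 11.0, 107.0]), (500, [46.0, 18.0, 112.0])]
```

The closed fingertips really sit at about z 175 (open ones are about 13 mm higher), while the given tool data puts them at 136. The gripper body is displaced by the same amount. So the reported TCP z reads about 39 mm too low, and x and y agree. I'll use real z = reading + 39 from here on, then open and go 4 cm lower.

```bash
sed -i "s/o=get_obs(); q=/o=get_obs(); o['tcp_pos']=o['tcp_pos']+np.array([0,0,39.]); q=/" h.py
python3 -m crank '[{"dp":[0,-1,0],"roll":0,"claw":0},{"dp":[0,0,0],"roll":0,"claw":0},{"dp":[0,0,0],"roll":0,"claw":0},{"dp":[0,0,0],"roll":0,"claw":0},{"dp":[0,0,0],"roll":0,"claw":0},{"dp":[0,0,0],"roll":0,"claw":0},{"dp":[0,0,0],"roll":0,"claw":0},{"dp":[0,0,0],"roll":0,"claw":0}]'
python3 -m crank '[{"dp":[0,2,0],"roll":0,"claw":0},{"dp":[0,1.5,0],"roll":0,"claw":0},{"dp":[0,1.5,0],"roll":0,"claw":0},{"dp":[0,0,0],"roll":0,"claw":0},{"dp":[0,0,0],"roll":0,"claw":0.2},{"dp":[0,0,0],"roll":0,"claw":0.3},{"dp":[0,0,0],"roll":0,"claw":0.4},{"dp":[0,0,0],"roll":0,"claw":0.5},{"dp":[0,0,0],"roll":0,"claw":0.6},{"dp":[0,0,0],"roll":0,"claw":0.7},{"dp":[0,0,0],"roll":0,"claw":0.7},{"dp":[0,0,0],"roll":0,"claw":0.7}]' 30; python3 -c "
from h import *
plan(499.3,-238.8,152,12)"
```

```text
clock: 5.6
tcp_pos: [500.2, -238.8, 162.6]
tool_rot: [-0.549, 0.549, -0.445, 0.445]
contact_force: [-0.4, -0.4, 0.4]
finger_gap: 85.4
clock: 6.8
tcp_pos: [500.9, -239.3, 113.7]
tool_rot: [-0.549, 0.55, -0.444, 0.446]
contact_force: [-0.6, -0.8, 4.7]
finger_gap: 49.5
t 6.8 tcp [ 500.9 -239.3  152.7] jaw 12.0 gap 49.5 F [-0.6 -0.8  4.7] j [-0.65  0.13  1.87 -0.    1.13 -0.86]
dp cm [-0.09  0.07 -0.14] roll -0.0
```

Gripped at 49.5 mm. I lift straight up.

```bash
python3 -m crank '[{"dp":[0,-0.5,0],"roll":0,"claw":0.7},{"dp":[0,-1.5,0],"roll":0,"claw":0.7},{"dp":[0,-3,0],"roll":0,"claw":0.7},{"dp":[0,-3,0],"roll":0,"claw":0.7},{"dp":[0,-2,0],"roll":0,"claw":0.7},{"dp":[0,-1,0],"roll":0,"claw":0.7},{"dp":[0,0,0],"roll":0,"claw":0.7}]'; python3 -c "
from h import *
plan(528,364.3,262,4.2)"
```

```text
clock: 7.5
tcp_pos: [500.9, -239.2, 224.5]
tool_rot: [0.55, -0.549, 0.444, -0.446]
contact_force: [0.9, -0.5, -0.9]
finger_gap: 49.8
t 7.5 tcp [ 500.9 -239.2  263.5] jaw 12.0 gap 49.8 F [ 0.9 -0.5 -0.9] j [-0.65  0.01  1.79  0.    1.34 -0.86]
dp cm [-5.847e+01  5.000e-02  1.518e+01] roll 7.8
```

```bash
python3 -m crank '[{"dp":[-2,0,0.5],"roll":0,"claw":0.7},{"dp":[-4,0,1],"roll":0,"claw":0.7},{"dp":[-4.5,0,1.2],"roll":0,"claw":0.7},{"dp":[-4.5,0,1.2],"roll":0,"claw":0.7},{"dp":[-4.5,0,1.2],"roll":0,"claw":0.7},{"dp":[-4.5,0,1.2],"roll":0,"claw":0.7},{"dp":[-4.5,0,1.2],"roll":0,"claw":0.7},{"dp":[-4.5,0,1.2],"roll":0,"claw":0.7},{"dp":[-4.5,0,1.2],"roll":0,"claw":0.7},{"dp":[-4.5,0,1.2],"roll":0,"claw":0.7},{"dp":[-4,0,1],"roll":0,"claw":0.7},{"dp":[-4,0,1],"roll":0,"claw":0.7}]';python3 -m crank '[{"dp":[-3.5,0,0.9],"roll":0,"claw":0.7},{"dp":[-3,0,0.7],"roll":0,"claw":0.7},{"dp":[-1.5,0,0.5],"roll":0,"claw":0.7},{"dp":[0,0,0],"roll":4,"claw":0.7},{"dp":[0,0,0],"roll":3.8,"claw":0.7},{"dp":[0,0,0],"roll":0,"claw":0.7},{"dp":[0,0,0],"roll":0,"claw":0.7}]'
cat >> h.py <<'E'
def trays(c,zmax=16,amin=600):
    P=cloud(c); g=c['image'].astype(int)
    m=(((g.max(2)-g.min(2))<28)&(g.max(2)<150)&(abs(P[...,2])<zmax)).astype(np.uint8)
    m=cv2.morphologyEx(m,cv2.MORPH_OPEN,np.ones((5,5))); n,l,s,ce=cv2.connectedComponentsWithStats(m)
    for i in range(1,n):
        if s[i,4]>amin:
            X=P[l==i]; r=cv2.minAreaRect(X[:,:2].astype(np.float32)); w,V=np.linalg.eigh(np.cov(X[:,:2].T))
            print(ce[i].round(),s[i,4],X.mean(0).round(1),'rect',np.round(r[0],1),np.round(r[1],1),round(r[2],1),'pca',np.degrees(np.arctan2(V[1,1],V[0,1])).round(1),np.sqrt(12*w).round(0))
E
python3 -c "
from h import *
plan(528,364.3,262,4.2); c=grab('wrist','w3'); trays(c)
print('w1');trays(pickle.load(open('pics/w1.pkl','rb')))"
```

```text
clock: 8.7
tcp_pos: [523.3, 279.1, 220.6]
tool_rot: [-0.549, 0.551, -0.446, 0.444]
contact_force: [0.7, -1.1, -2.0]
finger_gap: 49.3
clock: 9.4
tcp_pos: [528.4, 359.4, 221.8]
tool_rot: [-0.518, 0.519, -0.481, 0.481]
contact_force: [-0.5, -0.2, -1.7]
finger_gap: 49.5
t 9.4 tcp [528.4 359.4 260.8] jaw 4.2 gap 49.5 F [-0.5 -0.2 -1.7] j [ 0.42  0.21  1.58 -0.    1.36  0.35]
dp cm [-0.49 -0.12 -0.  ] roll 0.0
[282. 171.] 4611 [528.4 364.1   3.8] rect [529.  362.6] [80.8 83.5] 7.4 pca 107.1 [81. 81.]
w1
[333.  50.] 9628 [542.1 -71.4   3.6] rect [543.9 -71.4] [ 89.6 203.2] 84.2 pca 174.7 [ 88. 200.]
[290. 242.] 5057 [ 537.  -363.1    3.4] rect [ 537.9 -365.8] [153.9  96.6] 1.8 pca -178.1 [ 94. 151.]
```

View pics/w3.png

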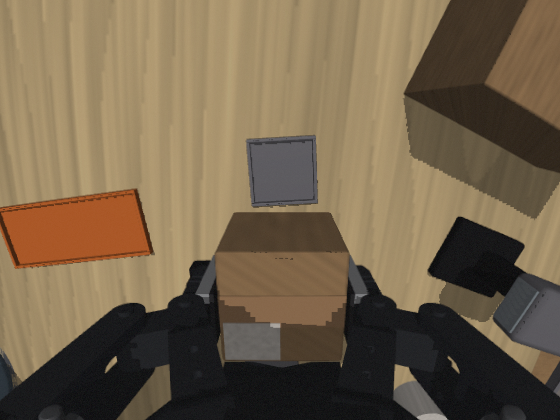

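The wrist view shows the carton held level and the square tray at (282,171), which is (528,364). I descend and approach slowly.

```bash
python3 -m crank '[{"dp":[-0.5,2,0],"roll":0,"claw":0.7},{"dp":[0,4,0],"roll":0,"claw":0.7},{"dp":[0,4,0],"roll":0,"claw":0.7},{"dp":[0,4,0],"roll":0,"claw":0.7},{"dp":[0,3,0],"roll":0,"claw":0.7},{"dp":[0,2,0],"roll":0,"claw":0.7},{"dp":[0,1.5,0],"roll":0,"claw":0.7},{"dp":[0,0.8,0],"roll":0,"claw":0.7},{"dp":[0,0.4,0],"roll":0,"claw":0.7},{"dp":[0,0.3,0],"roll":0,"claw":0.7},{"dp":[0,0,0],"roll":0,"claw":0.7},{"dp":[0,0,0],"roll":0,"claw":0.7}]'; python3 -c "
from h import *
plan(528.4,364.1,35.7,4.2)"
```

```text
clock: 10.65
tcp_pos: [528.9, 365.4, 3.6]
tool_rot: [0.518, -0.517, 0.481, -0.482]
contact_force: [-0.2, 0.2, -0.6]
finger_gap: 49.4
t 10.7 tcp [528.9 365.4  42.6] jaw 4.2 gap 49.4 F [-0.2  0.2 -0.6] j [0.43 0.48 1.67 0.   0.99 0.36]
dp cm [ 0.13  0.69 -0.06] roll -0.0
```

```bash
python3 -m crank '[{"dp":[0.1,0.3,0],"roll":0,"claw":0.7},{"dp":[0,0.2,0],"roll":0,"claw":0.7},{"dp":[0,0.1,0],"roll":0,"claw":0.7},{"dp":[0,0,0],"roll":0,"claw":0.7},{"dp":[0,0,0],"roll":0,"claw":0.7}]'; python3 -c "
from h import *
plan(528.4,364.1,35.7,4.2)"
```

```text
clock: 11.15
tcp_pos: [528.3, 364.1, -3.2]
tool_rot: [-0.518, 0.518, -0.481, 0.481]
contact_force: [-0.7, -0.2, 1.1]
finger_gap: 49.7
t 11.2 tcp [528.3 364.1  35.8] jaw 4.2 gap 49.7 F [-0.7 -0.2  1.1] j [ 0.43  0.49  1.68 -0.    0.98  0.35]
dp cm [0.   0.01 0.01] roll -0.0
```

Contact: the force turned positive at the expected height. I release and rise.

```bash
python3 -m crank '[{"dp":[0,0,0],"roll":0,"claw":0.3},{"dp":[0,0,0],"roll":0,"claw":0},{"dp":[0,0,0],"roll":0,"claw":0},{"dp":[0,0,0],"roll":0,"claw":0},{"dp":[0,-1,0],"roll":0,"claw":0},{"dp":[0,-2,0],"roll":0,"claw":0},{"dp":[0,-4,0],"roll":0,"claw":0},{"dp":[0,-5,0],"roll":0,"claw":0},{"dp":[0,-5,0],"roll":0,"claw":0},{"dp":[0,-4,0],"roll":0,"claw":0},{"dp":[0,-2,0],"roll":0,"claw":0},{"dp":[0,0,0],"roll":0,"claw":0}]'; python3 -c "
from h import *
plan(490,-179,262,10)
P=cloud(grab('wrist','w4'));m=((abs(P[...,2]-53)<6)).astype(np.uint8)
n,l,s,ce=cv2.connectedComponentsWithStats(m)
for i in range(1,n):
  if s[i,4]>600:
    X=P[l==i]; r=cv2.minAreaRect(X[:,:2].astype(np.float32)); print(ce[i].round(),s[i,4],X.mean(0).round(1),np.round(r[0],1),np.round(r[1],1),round(r[2],1))
"
```

```text
clock: 12.35
tcp_pos: [530.4, 365.1, 232.5]
tool_rot: [0.521, -0.515, 0.48, -0.483]
contact_force: [0.2, -0.5, 0.1]
finger_gap: 85.3
t 12.3 tcp [530.4 365.1 271.5] jaw 4.2 gap 85.3 F [ 0.2 -0.5  0.1] j [0.43 0.21 1.56 0.   1.36 0.35]
dp cm [53.98  0.7  -8.  ] roll -5.8
[458.  89.] 789 [708.  475.7  53.2] [733.8 447.6] [ 92.7 224.3] 41.8
[278. 182.] 2080 [527.7 365.2  52.6] [527.7 364.6] [50.  49.2] 4.3
```

Square carton placed at (527.7,365), top 52.6, flat. Next is the canister.

```bash
python3 -m crank '[{"dp":[3,0,-0.4],"roll":0,"claw":0},{"dp":[4.6,0,-0.7],"roll":0,"claw":0},{"dp":[4.6,0,-0.7],"roll":0,"claw":0},{"dp":[4.6,0,-0.7],"roll":0,"claw":0},{"dp":[4.6,0,-0.7],"roll":0,"claw":0},{"dp":[4.6,0,-0.7],"roll":0,"claw":0},{"dp":[4.6,0,-0.7],"roll":0,"claw":0},{"dp":[4.6,0,-0.7],"roll":0,"claw":0},{"dp":[4.6,0,-0.7],"roll":0,"claw":0},{"dp":[4.6,0,-0.7],"roll":0,"claw":0},{"dp":[4.6,0,-0.7],"roll":0,"claw":0},{"dp":[4,0,-0.6],"roll":0,"claw":0}]';python3 -m crank '[{"dp":[1,0,0],"roll":0,"claw":0},{"dp":[0,0,0],"roll":-5.8,"claw":0},{"dp":[0,0,0],"roll":0,"claw":0},{"dp":[0,0,0],"roll":0,"claw":0}]'; python3 -c "
from h import *
plan(490,-179,262,10)
P=cloud(grab('wrist','w5'))
for lo,hi in((172,185),(110,130),(60,80)):
  n,l,s,ce=cv2.connectedComponentsWithStats(((P[...,2]>lo)&(P[...,2]<hi)).astype(np.uint8))
  for i in range(1,n):
   if s[i,4]>600:
    X=P[l==i]; r=cv2.minAreaRect(X[:,:2].astype(np.float32)); print(ce[i].round(),s[i,4],X.mean(0).round(1),np.round(r[0],1),np.round(r[1],1),round(r[2],1))
"
```

```text
clock: 13.6
tcp_pos: [485.5, -171.9, 224.4]
tool_rot: [-0.517, 0.518, -0.483, 0.48]
contact_force: [0.1, 0.1, -0.3]
finger_gap: 85.4
clock: 14.0
tcp_pos: [487.4, -179.3, 225.4]
tool_rot: [-0.541, 0.541, -0.456, 0.454]
contact_force: [0.7, -0.9, -0.4]
finger_gap: 85.1
t 14.0 tcp [ 487.4 -179.3  264.4] jaw 9.9 gap 85.1 F [ 0.7 -0.9 -0.4] j [-0.57 -0.08  1.87  0.    1.35 -0.74]
dp cm [0.01 0.24 0.26] roll -0.1
[286. 220.] 3726 [ 489.8 -178.2  174.9] [ 490.1 -179.1] [49.2 49.5] 48.4
[284. 177.] 1374 [ 485.1 -159.8  119.6] [ 488.9 -174.2] [60.2 49.8] 7.1
[280. 269.] 2977 [ 496.4 -244.9  119.5] [ 496.4 -235.7] [60.4 69.6] 6.8
[337. 213.] 1831 [ 548.  -197.    69.5] [ 546.  -198.4] [40.7 56.4] 13.4
[221. 220.] 3009 [ 430.5 -225.8   69.3] [ 432.2 -227.9] [64.5 56.3] 14.6
[490. 289.] 659 [ 745.1 -255.9   70.3] [ 752.  -258.5] [67.  29.5] 56.9
```

```bash
python3 -m crank '[{"dp":[0,2.5,0.25],"roll":0,"claw":0},{"dp":[0,3.5,0],"roll":0,"claw":0},{"dp":[0,3,0],"roll":0,"claw":0},{"dp":[0,1.6,0],"roll":0,"claw":0},{"dp":[0,0.8,0],"roll":0,"claw":0},{"dp":[0,0,0],"roll":0,"claw":0.2},{"dp":[0,0,0],"roll":0,"claw":0.3},{"dp":[0,0,0],"roll":0,"claw":0.4},{"dp":[0,0,0],"roll":0,"claw":0.5},{"dp":[0,0,0],"roll":0,"claw":0.6},{"dp":[0,0,0],"roll":0,"claw":0.7},{"dp":[0,0,0],"roll":0,"claw":0.7}]' 30;python3 -m crank '[{"dp":[0,0,0],"roll":0,"claw":0.7},{"dp":[0,-0.5,0],"roll":0,"claw":0.7},{"dp":[0,-1.5,0],"roll":0,"claw":0.7},{"dp":[0,-3,0],"roll":0,"claw":0.7},{"dp":[0,-3,0],"roll":0,"claw":0.7},{"dp":[0,-2,0],"roll":0,"claw":0.7},{"dp":[0,0,0],"roll":0,"claw":0.7}]'; python3 -c "
from h import *
plan(533.5,74,250,10)"
```

```text
clock: 15.25
tcp_pos: [491.1, -180.3, 114.2]
tool_rot: [0.542, -0.541, 0.454, -0.455]
contact_force: [-2.3, 1.6, 7.4]
finger_gap: 49.3
clock: 15.95
tcp_pos: [492.3, -181.1, 217.2]
tool_rot: [0.542, -0.541, 0.452, -0.457]
contact_force: [0.2, 0.6, -1.0]
finger_gap: 49.2
t 15.9 tcp [ 492.3 -181.1  256.2] jaw 10.0 gap 49.2 F [ 0.2  0.6 -1. ] j [-0.57 -0.06  1.87  0.    1.32 -0.74]
dp cm [-24.41   0.54   8.48] roll -0.0
```

```bash
python3 -m crank '[{"dp":[-2,0,0.7],"roll":0,"claw":0.7},{"dp":[-4,0,1.4],"roll":0,"claw":0.7},{"dp":[-4.4,0,1.5],"roll":0,"claw":0.7},{"dp":[-4.4,0,1.5],"roll":0,"claw":0.7},{"dp":[-4.4,0,1.5],"roll":0,"claw":0.7},{"dp":[-3.5,0,1.2],"roll":0,"claw":0.7},{"dp":[-1.7,0,0.7],"roll":0,"claw":0.7},{"dp":[0,0,0],"roll":0,"claw":0.7},{"dp":[0,0,0],"roll":0,"claw":0.7},{"dp":[0,0,0],"roll":0,"claw":0.7}]'; python3 -c "
from h import *
plan(533.5,74,36.2,10); c=grab('wrist','w6'); trays(c)"
```

```text
clock: 16.95
tcp_pos: [531.4, 74.3, 212.1]
tool_rot: [-0.541, 0.542, -0.455, 0.455]
contact_force: [-0.0, -1.4, -1.2]
finger_gap: 49.2
t 16.9 tcp [531.4  74.3 251.1] jaw 9.9 gap 49.2 F [-0.  -1.4 -1.2] j [-0.07 -0.02  1.84 -0.    1.32 -0.25]
dp cm [ 0.06 21.49  0.23] roll -0.1
[284. 176.] 3701 [533.4  74.4   3.8] rect [533.9  74.4] [79.1 78.7] 9.6 pca 161.7 [70. 70.]
[471. 174.] 606 [748.2 117.3  11.9] rect [750.9 117. ] [  8.9 107.3] 57.4 pca 147.8 [  7. 102.]
```

View pics/w6.png

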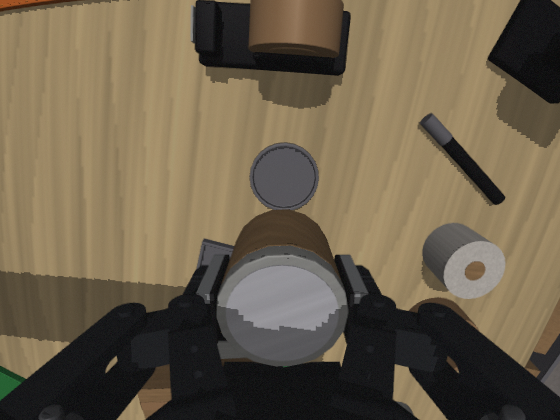

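The canister is held upright and the round tray at (284,176) is clear, with the dispenser well away at the top of the picture. I lower it.

```bash
python3 -m crank '[{"dp":[0.2,2,0.2],"roll":0,"claw":0.7},{"dp":[0,4,0],"roll":0,"claw":0.7},{"dp":[0,4,0],"roll":0,"claw":0.7},{"dp":[0,4,0],"roll":0,"claw":0.7},{"dp":[0,3,0],"roll":0,"claw":0.7},{"dp":[0,2,0],"roll":0,"claw":0.7},{"dp":[0,1,0],"roll":0,"claw":0.7},{"dp":[0,0.5,0],"roll":0,"claw":0.7},{"dp":[0,0.3,0],"roll":0,"claw":0.7},{"dp":[0,0,0],"roll":0,"claw":0.7},{"dp":[0,0,0],"roll":0,"claw":0.7}]'; python3 -c "
from h import *
plan(533.6,73,36.2,10)"
```

```text
clock: 18.1
tcp_pos: [535.0, 73.5, 5.8]
tool_rot: [0.542, -0.541, 0.454, -0.455]
contact_force: [-1.2, 0.7, -1.4]
finger_gap: 49.6
t 18.1 tcp [535.   73.5  44.8] jaw 10.0 gap 49.6 F [-1.2  0.7 -1.4] j [-0.07  0.27  1.94 -0.    0.92 -0.25]
dp cm [ 0.02  0.86 -0.15] roll -0.0
```

```bash
python3 -m crank '[{"dp":[0,0.4,-0.1],"roll":0,"claw":0.7},{"dp":[0,0.2,0],"roll":0,"claw":0.7},{"dp":[0,0.1,0],"roll":0,"claw":0.7},{"dp":[0,0.1,0],"roll":0,"claw":0.7},{"dp":[0,0,0],"roll":0,"claw":0.7},{"dp":[0,0,0],"roll":0,"claw":0.7}]'; python3 -c "
from h import *
plan(533.6,73,36.2,10)"
```

```text
clock: 18.7
tcp_pos: [532.9, 73.4, -2.7]
tool_rot: [-0.541, 0.542, -0.455, 0.454]
contact_force: [-4.1, -0.0, 5.5]
finger_gap: 49.2
t 18.7 tcp [532.9  73.4  36.3] jaw 10.0 gap 49.2 F [-4.1 -0.   5.5] j [-0.07  0.29  1.95 -0.    0.91 -0.25]
dp cm [0.05 0.01 0.06] roll -0.0
```

```bash
python3 -m crank '[{"dp":[0,0,0],"roll":0,"claw":0.3},{"dp":[0,0,0],"roll":0,"claw":0},{"dp":[0,0,0],"roll":0,"claw":0},{"dp":[0,0,0],"roll":0,"claw":0},{"dp":[0,-1,0],"roll":0,"claw":0},{"dp":[0,-2,0],"roll":0,"claw":0},{"dp":[0,-4,0],"roll":0,"claw":0},{"dp":[0,-5,0],"roll":0,"claw":0},{"dp":[0,-5,0],"roll":0,"claw":0},{"dp":[0,-4,0],"roll":0,"claw":0},{"dp":[0,-1,0],"roll":0,"claw":0},{"dp":[0,0,0],"roll":0,"claw":0}]'
cat >> h.py <<'E'
def tops(c,*ranges):
  P=cloud(c)
  for lo,hi in ranges:
    n,l,s,ce=cv2.connectedComponentsWithStats(((P[...,2]>lo)&(P[...,2]<hi)).astype(np.uint8))
    for i in range(1,n):
      if s[i,4]>600:
        X=P[l==i]; r=cv2.minAreaRect(X[:,:2].astype(np.float32)); print(ce[i].round(),s[i,4],X.mean(0).round(1),np.round(r[0],1),np.round(r[1],1),round(r[2],1))
E
python3 -c "
from h import *
plan(493,-209,262,7); tops(grab('wrist','w7'),(52,64))
"
```

```text
clock: 19.9
tcp_pos: [534.3, 73.3, 219.5]
tool_rot: [0.543, -0.541, 0.453, -0.456]
contact_force: [-0.7, 0.7, -0.5]
finger_gap: 85.4
t 19.9 tcp [534.3  73.3 258.5] jaw 10.0 gap 85.4 F [-0.7  0.7 -0.5] j [-0.07 -0.03  1.83 -0.    1.33 -0.25]
dp cm [27.09 -0.36 -8.96] roll 3.0
[200.  25.] 857 [434.2 209.9  53.9] [434.8 209.8] [21.2 44.7] 6.3
[279. 183.] 1812 [531.9  75.5  57.8] [532.2  74.9] [49.3 49.2] 72.4
[465. 263.] 2870 [756.3  20.5  59.3] [758.8  18.8] [71.8 71.9] 3.8
```

Canister placed at (532,75), top 57.8 against an expected 58. Now the medium carton.

```bash
python3 -m crank '[{"dp":[3,0,-1],"roll":0,"claw":0},{"dp":[4.5,0,-1.5],"roll":0,"claw":0},{"dp":[4.5,0,-1.5],"roll":0,"claw":0},{"dp":[4.5,0,-1.5],"roll":0,"claw":0},{"dp":[4.5,0,-1.5],"roll":0,"claw":0},{"dp":[4,0,-1.3],"roll":0,"claw":0},{"dp":[2.1,0,-0.7],"roll":3,"claw":0},{"dp":[0,0,0],"roll":0,"claw":0},{"dp":[0,0,0],"roll":0,"claw":0}]'; python3 -c "
from h import *
plan(493,-209,262,7); tops(grab('wrist','w8'),(110,130),(60,80))
"
```

```text
clock: 20.85
tcp_pos: [490.3, -208.4, 214.4]
tool_rot: [-0.529, 0.529, -0.47, 0.467]
contact_force: [-0.6, -0.5, 0.2]
finger_gap: 85.4
t 20.9 tcp [ 490.3 -208.4  253.4] jaw 7.0 gap 85.4 F [-0.6 -0.5  0.2] j [-0.62 -0.03  1.85  0.    1.33 -0.74]
dp cm [ 0.09 -0.86  0.26] roll -0.0
[286. 199.] 10114 [ 492.7 -205.4  119.6] [ 493.3 -209.7] [ 60.4 121.5] 6.8
[342. 186.] 2212 [ 547.2 -197.8   69.6] [ 546.3 -198.4] [41.3 56.4] 13.8
[220. 200.] 3331 [ 430.2 -226.3   69.4] [ 431.3 -228.2] [63.4 56.5] 14.4
[509. 262.] 703 [ 744.3 -257.3   70.3] [ 748.7 -260.4] [65.3 25.7] 64.7
```

```bash
python3 -m crank '[{"dp":[0.1,3,0.3],"roll":0,"claw":0},{"dp":[0,4,0],"roll":0,"claw":0},{"dp":[0,4,0],"roll":0,"claw":0},{"dp":[0,2.5,0],"roll":0,"claw":0},{"dp":[0,1.5,0],"roll":0,"claw":0},{"dp":[0,0,0],"roll":0,"claw":0.1},{"dp":[0,0,0],"roll":0,"claw":0.2},{"dp":[0,0,0],"roll":0,"claw":0.3},{"dp":[0,0,0],"roll":0,"claw":0.4},{"dp":[0,0,0],"roll":0,"claw":0.5},{"dp":[0,0,0],"roll":0,"claw":0.6},{"dp":[0,0,0],"roll":0,"claw":0.6}]' 50;python3 -m crank '[{"dp":[0,0,0],"roll":0,"claw":0.6},{"dp":[0,0,0],"roll":0,"claw":0.6}]'; python3 -c "
from h import *
plan(493,-209,262,7)
"
```

```text
clock: 22.1
tcp_pos: [495.8, -210.5, 68.9]
tool_rot: [0.53, -0.529, 0.467, -0.47]
contact_force: [-1.1, 1.2, 7.1]
finger_gap: 59.4
clock: 22.3
tcp_pos: [495.8, -210.5, 68.9]
tool_rot: [0.53, -0.529, 0.467, -0.47]
contact_force: [-0.4, 2.7, 6.2]
finger_gap: 59.1
t 22.3 tcp [ 495.8 -210.5  107.9] jaw 7.0 gap 59.1 F [-0.4  2.7  6.2] j [-0.61  0.16  1.94  0.    1.04 -0.73]
dp cm [ -0.15 -15.41  -0.22] roll -0.0
```

```bash
python3 -m crank '[{"dp":[0,-0.3,0],"roll":0,"claw":0.6},{"dp":[0,-1,0],"roll":0,"claw":0.6},{"dp":[0,-2.5,0],"roll":0,"claw":0.6},{"dp":[0,-3.5,0],"roll":0,"claw":0.6},{"dp":[0,-3,0],"roll":0,"claw":0.6},{"dp":[0,-1,0],"roll":0,"claw":0.6},{"dp":[0,0,0],"roll":0,"claw":0.6},{"dp":[0,0,0],"roll":0,"claw":0.6}]'; python3 -c "
from h import *
plan(537.5,-363.7,215,1.7)
tops(grab('wrist','w9'),(60,80))
"
```

```text
clock: 23.1
tcp_pos: [493.6, -209.2, 178.1]
tool_rot: [-0.529, 0.53, -0.47, 0.468]
contact_force: [-0.1, -0.2, -2.7]
finger_gap: 58.9
t 23.1 tcp [ 493.6 -209.2  217.1] jaw 7.0 gap 58.9 F [-0.1 -0.2 -2.7] j [-0.61  0.01  1.88 -0.    1.26 -0.73]
dp cm [15.87  0.18  2.48] roll 5.3
[188. 211.] 1620 [ 412.1 -230.    69.3] [ 412.9 -232.8] [26.2 57.1] 11.3
[527. 277.] 936 [ 743.6 -258.4   70.2] [ 749.1 -260.9] [66.5 27.7] 65.2
```

```bash
python3 -m crank '[{"dp":[2,0,0.3],"roll":0,"claw":0.6},{"dp":[3.6,0,0.6],"roll":0,"claw":0.6},{"dp":[4,0,0.6],"roll":0,"claw":0.6},{"dp":[3.6,0,0.6],"roll":0,"claw":0.6},{"dp":[2.5,0,0.4],"roll":4,"claw":0.6},{"dp":[0,0,0],"roll":7,"claw":0.6},{"dp":[0,0,0],"roll":8,"claw":0.6},{"dp":[0,0,0],"roll":8,"claw":0.6},{"dp":[0,0,0],"roll":8,"claw":0.6},{"dp":[0,0,0],"roll":8,"claw":0.6},{"dp":[0,0,0],"roll":8,"claw":0.6},{"dp":[0,0,0],"roll":8,"claw":0.6}]';python3 -m crank '[{"dp":[0,0,0],"roll":8,"claw":0.6},{"dp":[0,0,0],"roll":8,"claw":0.6},{"dp":[0,0,0],"roll":8,"claw":0.6},{"dp":[0,0,0],"roll":8,"claw":0.6},{"dp":[0,0,0],"roll":4.3,"claw":0.6},{"dp":[0,0,0],"roll":0,"claw":0.6},{"dp":[0,0,0],"roll":0,"claw":0.6}]'; python3 -c "
from h import *
plan(537.5,-363.7,41,-88.3); c=grab('wrist','w10'); trays(c)
"
```

```text
clock: 24.35
tcp_pos: [537.4, -361.7, 176.8]
tool_rot: [0.227, -0.229, 0.671, -0.668]
contact_force: [0.1, 0.2, -2.4]
finger_gap: 59.1
clock: 25.05
tcp_pos: [537.8, -362.0, 177.9]
tool_rot: [0.01, -0.012, 0.708, -0.706]
contact_force: [-0.4, -1.1, -2.1]
finger_gap: 59.3
t 25.1 tcp [ 537.8 -362.   216.9] jaw -88.2 gap 59.3 F [-0.4 -1.1 -2.1] j [-0.77  0.27  1.59  0.    1.29  0.77]
dp cm [-0.   17.59  0.21] roll 0.1
[ 30. 169.] 10644 [543.3 -81.3   3.6] rect [541.1 -74.3] [ 85.3 204.7] 84.3 pca 170.5 [ 77. 203.]
[284. 124.] 2559 [ 597.7 -362.1    3.9] rect [ 597.7 -362.4] [28.1 91.1] 1.7 pca 92.2 [28. 91.]
```

View pics/w10.png

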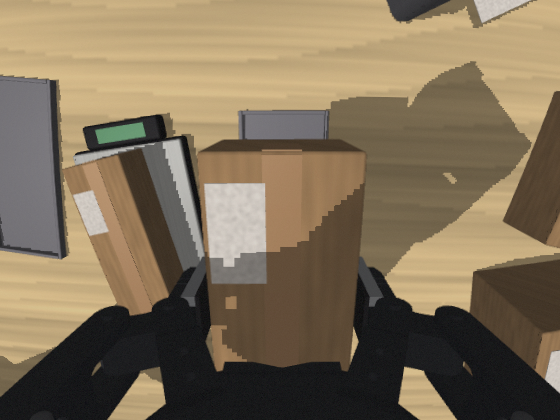

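The carton is held level and lined up with the medium tray, whose far end shows at (284,125). I lower it.

```bash
python3 -m crank '[{"dp":[0,2,0.1],"roll":0,"claw":0.6},{"dp":[0,4,0],"roll":0,"claw":0.6},{"dp":[0,4,0],"roll":0,"claw":0.6},{"dp":[0,3,0],"roll":0,"claw":0.6},{"dp":[0,2,0],"roll":0,"claw":0.6},{"dp":[0,1,0],"roll":0,"claw":0.6},{"dp":[0,0.5,0],"roll":0,"claw":0.6},{"dp":[0,0.3,0],"roll":0,"claw":0.6},{"dp":[0,0,0],"roll":0,"claw":0.6},{"dp":[0,0,0],"roll":0,"claw":0.6}]'; python3 -c "
from h import *
plan(537.5,-363,41,-88.3)"
```

```text
clock: 26.1
tcp_pos: [539.1, -364.2, 13.0]
tool_rot: [-0.011, 0.01, -0.706, 0.708]
contact_force: [-0.5, 0.9, -2.2]
finger_gap: 59.4
t 26.1 tcp [ 539.1 -364.2   52. ] jaw -88.3 gap 59.4 F [-0.5  0.9 -2.2] j [-0.77  0.48  1.65 -0.    1.01  0.77]
dp cm [ 0.16  1.1  -0.13] roll -0.0
```

```bash
python3 -m crank '[{"dp":[0.1,0.4,-0.1],"roll":0,"claw":0.6},{"dp":[0,0.3,0],"roll":0,"claw":0.6},{"dp":[0,0.2,0],"roll":0,"claw":0.6},{"dp":[0,0.1,0],"roll":0,"claw":0.6},{"dp":[0,0,0],"roll":0,"claw":0.6},{"dp":[0,0,0],"roll":0,"claw":0.6}]'; python3 -c "
from h import *
plan(537.5,-363,41,-88.3)"
```

```text
clock: 26.7
tcp_pos: [537.3, -362.5, 1.9]
tool_rot: [0.01, -0.01, 0.707, -0.707]
contact_force: [-2.7, 1.1, 3.2]
finger_gap: 59.2
t 26.7 tcp [ 537.3 -362.5   40.9] jaw -88.3 gap 59.2 F [-2.7  1.1  3.2] j [-0.77  0.49  1.66 -0.    0.99  0.77]
dp cm [-0.01 -0.01  0.05] roll -0.0
```

```bash
python3 -m crank '[{"dp":[0,0,0],"roll":0,"claw":0.3},{"dp":[0,0,0],"roll":0,"claw":0},{"dp":[0,0,0],"roll":0,"claw":0},{"dp":[0,0,0],"roll":0,"claw":0},{"dp":[0,-1,0],"roll":0,"claw":0},{"dp":[0,-2,0],"roll":0,"claw":0},{"dp":[0,-4,0],"roll":0,"claw":0},{"dp":[0,-5,0],"roll":0,"claw":0},{"dp":[0,-5,0],"roll":0,"claw":0},{"dp":[0,-4,0],"roll":0,"claw":0},{"dp":[0,-1,0],"roll":0,"claw":0},{"dp":[0,0,0],"roll":0,"claw":0}]'; python3 -c "
from h import *
c=grab('wrist','w11'); tops(c,(48,58),(64,76)); plan(487,-213,200,-76)
c=grab('top','t11'); P=cloud(c); m=np.zeros((420,560),bool); m[110:215,345:470]=1; P[~m]=np.nan
for lo,hi in ((46,60),(63,76)):
  k=(P[...,2]>lo)&(P[...,2]<hi); X=P[k]; print(k.sum(), X.mean(0).round(1), [np.round(v,1) for v in cv2.minAreaRect(X[:,:2].astype(np.float32))])
"
```

```text
clock: 27.9
tcp_pos: [538.4, -363.5, 225.1]
tool_rot: [-0.012, 0.009, -0.706, 0.708]
contact_force: [-0.1, 0.2, -1.1]
finger_gap: 85.5
[529. 157.] 899 [ 575.8 -631.9   53.1] [ 573.8 -631.3] [  4.4 149.3] 78.9
[280. 180.] 6287 [ 541.2 -362.5   52.7] [ 538.4 -362.5] [120.5  60.3] 1.6
[498. 280.] 632 [ 427.7 -630.4   52.9] [ 431.1 -636. ] [ 63.9 138. ] 42.5
[542. 189.] 3592 [ 544.5 -644.1   68.8] [ 554.8 -633.6] [155.9  61.3] 14.3
[134. 214.] 6486 [ 504.2 -210.9   69.7] [ 494.  -212.5] [149.8  57.5] 14.4
[504. 286.] 763 [ 428.9 -626.    69.9] [ 432.1 -631.4] [ 57.1 122.6] 41.6
t 27.9 tcp [ 537.4 -362.6  261.1] jaw -88.3 gap 85.5 F [ 0.1 -0.7 -0.5] j [-0.77  0.23  1.55  0.    1.36  0.77]
dp cm [  4.6    6.09 -15.1 ] roll -12.3
175 [ 539.2 -268.    52.3] [array([ 548.8, -241.8]), array([111.7, 235.4]), np.float64(46.2)]
1030 [ 506.1 -206.1   69. ] [array([ 499.9, -209.6]), array([139.4,  55. ]), np.float64(14.7)]
```

Medium carton placed at (538,-362.5), top 52.7, yaw 1.6°. Now over the long carton.

```bash
python3 -m crank '[{"dp":[1,0,-3.5],"roll":0,"claw":0},{"dp":[1.2,0,-4],"roll":0,"claw":0},{"dp":[1.2,0,-4],"roll":0,"claw":0},{"dp":[1.2,0,-3.6],"roll":0,"claw":0},{"dp":[0,0,0],"roll":-6.3,"claw":0},{"dp":[0,0,0],"roll":-6.3,"claw":0},{"dp":[0,0,0],"roll":0,"claw":0},{"dp":[0,0,0],"roll":0,"claw":0}]'; python3 -c "
from h import *
c=grab('wrist','w12'); tops(c,(64,76)); trays(c); plan(487,-213,53,-75.6)
"
```

```text
clock: 28.8
tcp_pos: [486.2, -212.5, 219.8]
tool_rot: [0.086, -0.088, 0.703, -0.701]
contact_force: [-0.4, 0.3, -0.5]
finger_gap: 85.6
[284. 182.] 9339 [ 489.5 -213.3   69.6] [ 483.5 -214.9] [170.5  56.4] 14.5
[175.  91.] 14196 [548.  -72.7   3.6] rect [542.3 -70.8] [ 90.8 203.4] 84.4 pca 173.8 [ 88. 199.]
[61. 76.] 1975 [536.4  59.4   5.9] rect [535.1  67.4] [79.5 68.4] 11.5 pca -168.7 [58. 84.]
[398. 149.] 2592 [ 548.3 -335.4    5.2] rect [ 536.1 -365.7] [154.2  96.7] 2.0 pca 169.0 [ 65. 176.]
t 28.9 tcp [ 486.4 -212.8  259.2] jaw -75.8 gap 85.3 F [-0.2 -0.5  0.1] j [-0.63 -0.04  1.85 -0.    1.34  0.7 ]
dp cm [-0.08 20.62  0.08] roll -0.2
```

View pics/w12.png

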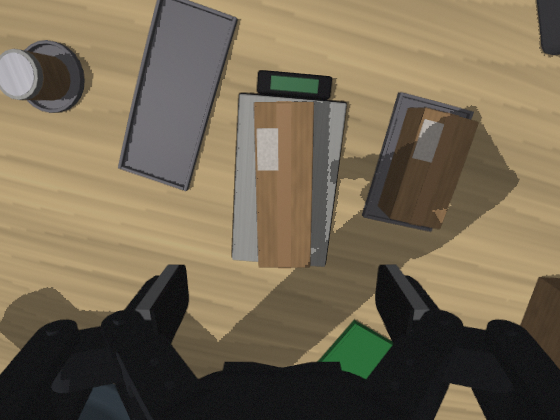

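The long carton at (283,185) lies alone on the scale, centre (483.5,-215), yaw 14.5°. The canister and medium carton stand in their trays. I descend and grip.

```bash
python3 -m crank '[{"dp":[0.3,3,0.1],"roll":0,"claw":0},{"dp":[0,4,0],"roll":0,"claw":0},{"dp":[0,4,0],"roll":0,"claw":0},{"dp":[0,4,0],"roll":0,"claw":0},{"dp":[0,3,0],"roll":0,"claw":0},{"dp":[0,2,0],"roll":0,"claw":0},{"dp":[0,0.5,0],"roll":0,"claw":0},{"dp":[0,0,0],"roll":0,"claw":0.2},{"dp":[0,0,0],"roll":0,"claw":0.3},{"dp":[0,0,0],"roll":0,"claw":0.4},{"dp":[0,0,0],"roll":0,"claw":0.5},{"dp":[0,0,0],"roll":0,"claw":0.6}]' 60;python3 -m crank '[{"dp":[0,0,0],"roll":0,"claw":0.6},{"dp":[0,0,0],"roll":0,"claw":0.6},{"dp":[0,0,0],"roll":0,"claw":0.6}]'; python3 -c "
from h import *
plan(483.5,-214.9,55,-75.5)
"
```

```text
clock: 30.05
tcp_pos: [485.6, -215.6, 18.4]
tool_rot: [-0.089, 0.087, -0.701, 0.702]
contact_force: [0.3, -0.2, 6.5]
finger_gap: 54.9
clock: 30.35
tcp_pos: [485.6, -215.6, 18.4]
tool_rot: [-0.089, 0.087, -0.701, 0.702]
contact_force: [-0.5, 0.1, 6.7]
finger_gap: 55.0
t 30.4 tcp [ 485.6 -215.6   57.4] jaw -75.7 gap 55.0 F [-0.5  0.1  6.7] j [-0.63  0.23  1.97  0.    0.94  0.69]
dp cm [ 0.19  0.24 -0.12] roll -0.2
```

```bash
python3 -m crank '[{"dp":[0,-0.3,0],"roll":0,"claw":0.6},{"dp":[0,-1,0],"roll":0,"claw":0.6},{"dp":[0,-2.5,0],"roll":0,"claw":0.6},{"dp":[0,-3.5,0],"roll":0,"claw":0.6},{"dp":[0,-3,0],"roll":0,"claw":0.6},{"dp":[0,-1,0],"roll":0,"claw":0.6},{"dp":[0,0,0],"roll":0,"claw":0.6},{"dp":[0,0,0],"roll":0,"claw":0.6}]'; python3 -c "
from h import *
plan(543,-71.6,165,-95.6)
tops(grab('wrist','w13'),(145,195))
"
```

```text
clock: 31.15
tcp_pos: [483.2, -213.9, 128.0]
tool_rot: [0.087, -0.089, 0.702, -0.701]
contact_force: [-0.2, -0.2, -4.0]
finger_gap: 55.0
t 31.1 tcp [ 483.2 -213.9  167. ] jaw -75.7 gap 55.0 F [-0.2 -0.2 -4. ] j [-0.63  0.05  1.93 -0.    1.16  0.69]
dp cm [ -9.3    0.21 -12.32] roll 19.9
[282. 221.] 45013 [ 514.6 -206.3  179.4] [ 506.8 -208.3] [118.6  83.1] 14.8
```

```bash
python3 -m crank '[{"dp":[-1,0,-1.3],"roll":0,"claw":0.6},{"dp":[-2,0,-2.6],"roll":0,"claw":0.6},{"dp":[-2.5,0,-3.3],"roll":0,"claw":0.6},{"dp":[-2.2,0,-3],"roll":0,"claw":0.6},{"dp":[-1.6,0,-2.1],"roll":0,"claw":0.6},{"dp":[0,0,0],"roll":4,"claw":0.6},{"dp":[0,0,0],"roll":6,"claw":0.6},{"dp":[0,0,0],"roll":6,"claw":0.6},{"dp":[0,0,0],"roll":3.9,"claw":0.6},{"dp":[0,0,0],"roll":0,"claw":0.6},{"dp":[0,0,0],"roll":0,"claw":0.6}]'; python3 -c "
from h import *
plan(543,-71.6,40.4,-95.6); c=grab('wrist','w14'); trays(c)
P=cloud(c); Q=P[170:330,250:310].reshape(-1,3); Q=Q[(Q[:,2]>165)&(Q[:,2]<200)]
A=np.c_[Q[:,:2],np.ones(len(Q))]; print(len(Q),np.linalg.lstsq(A,Q[:,2],rcond=None)[0],Q.mean(0))
"
```

```text
clock: 32.3
tcp_pos: [543.2, -72.3, 128.2]
tool_rot: [-0.035, 0.033, 0.707, -0.706]
contact_force: [-0.4, -0.3, -3.2]
finger_gap: 55.1
t 32.3 tcp [543.2 -72.3 167.2] jaw -95.5 gap 55.1 F [-0.4 -0.3 -3.2] j [-0.34  0.1   1.88 -0.    1.16  1.33]
dp cm [-1.000e-02  1.268e+01 -6.000e-02] roll 0.1
[11. 36.] 1042 [704.8 142.5  10.2] rect [703.5 144.7] [ 8.6 69.9] 59.2 pca 149.1 [ 5. 65.]
[546. 176.] 2730 [ 535.3 -324.1    4.7] rect [ 533.3 -327.5] [155.5  32.1] 6.6 pca -176.0 [ 23. 158.]
[139. 209.] 2470 [541.8  61.8   5.1] rect [538.5  66.1] [81.8 62.6] 32.2 pca -145.7 [57. 87.]
[ 30. 255.] 1444 [505.2 187.2   8.7] rect [501.2 187.2] [148.5   6.2] 6.7 pca -173.9 [  3. 141.]
9569 [2.01369041e-03 1.45966377e-02 1.79467354e+02] [565.76241518 -74.0877474  179.52519253]
```

View pics/w14.png

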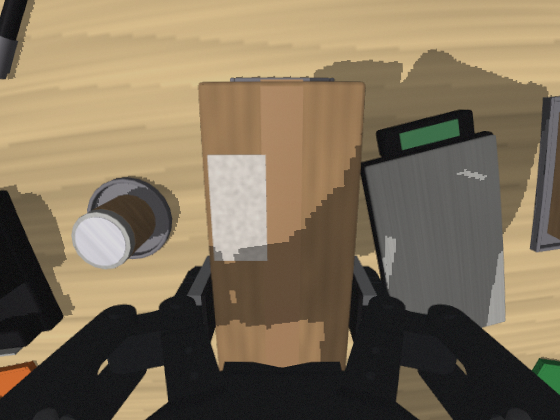

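The long carton is level (slope under 0.015) and covers its tray, whose far lip just shows at (282,79). I lower it.

```bash
python3 -m crank '[{"dp":[0,2,0],"roll":0,"claw":0.6},{"dp":[0,3,0],"roll":0,"claw":0.6},{"dp":[0,3,0],"roll":0,"claw":0.6},{"dp":[0,2,0],"roll":0,"claw":0.6},{"dp":[0,1,0],"roll":0,"claw":0.6},{"dp":[0,0.6,0],"roll":0,"claw":0.6},{"dp":[0,0,0],"roll":0,"claw":0.6},{"dp":[0,0,0],"roll":0,"claw":0.6}]'; python3 -c "
from h import *
plan(543,-71.6,40.5,-95.6)"
```

```text
clock: 33.15
tcp_pos: [545.1, -72.9, 14.8]
tool_rot: [0.034, -0.035, -0.706, 0.706]
contact_force: [0.2, -0.8, -3.6]
finger_gap: 55.1
t 33.1 tcp [545.1 -72.9  53.8] jaw -95.6 gap 55.1 F [ 0.2 -0.8 -3.6] j [-0.34  0.28  1.92  0.    0.94  1.33]
dp cm [ 0.22  1.33 -0.11] roll -0.0
```

```bash
python3 -m crank '[{"dp":[0.1,0.5,-0.1],"roll":0,"claw":0.6},{"dp":[0,0.3,0],"roll":0,"claw":0.6},{"dp":[0,0.2,0],"roll":0,"claw":0.6},{"dp":[0,0.1,0],"roll":0,"claw":0.6},{"dp":[0,0.1,0],"roll":0,"claw":0.6},{"dp":[0,0,0],"roll":0,"claw":0.6},{"dp":[0,0,0],"roll":0,"claw":0.6}]'; python3 -c "
from h import *
plan(543,-71.6,40.5,-95.6)"
```

```text
clock: 33.85
tcp_pos: [543.3, -71.5, 1.7]
tool_rot: [0.035, -0.035, -0.706, 0.706]
contact_force: [0.7, 0.1, -4.2]
finger_gap: 54.9
t 33.9 tcp [543.3 -71.5  40.7] jaw -95.6 gap 54.9 F [ 0.7  0.1 -4.2] j [-0.34  0.3   1.92  0.    0.92  1.33]
dp cm [0.03 0.02 0.02] roll -0.0
```

Force is still about -4 N, so there is no contact yet. I lower a little further.

```bash
python3 -m crank '[{"dp":[0,0.1,0],"roll":0,"claw":0.6},{"dp":[0,0,0],"roll":0,"claw":0.6},{"dp":[0,0,0],"roll":0,"claw":0.6}]';python3 -m crank '[{"dp":[0,0.1,0],"roll":0,"claw":0.6},{"dp":[0,0,0],"roll":0,"claw":0.6},{"dp":[0,0,0],"roll":0,"claw":0.6}]'
```

```text
clock: 34.15
tcp_pos: [543.4, -71.6, 1.4]
tool_rot: [0.035, -0.035, -0.706, 0.706]
contact_force: [-4.5, 0.6, 5.4]
finger_gap: 54.9
clock: 34.45
tcp_pos: [543.4, -71.5, 1.4]
tool_rot: [0.035, -0.034, -0.706, 0.706]
contact_force: [-8.1, 2.0, 14.2]
finger_gap: 54.8
```

Contact. I back off 1 mm, release and rise.

```bash
python3 -m crank '[{"dp":[0,-0.1,0],"roll":0,"claw":0.6},{"dp":[0,0,0],"roll":0,"claw":0.3},{"dp":[0,0,0],"roll":0,"claw":0},{"dp":[0,0,0],"roll":0,"claw":0},{"dp":[0,0,0],"roll":0,"claw":0},{"dp":[0,-1,0],"roll":0,"claw":0},{"dp":[0,-3,0],"roll":0,"claw":0},{"dp":[0,-5,0],"roll":0,"claw":0},{"dp":[0,-5,0],"roll":0,"claw":0},{"dp":[0,-5,0],"roll":0,"claw":0},{"dp":[0,-2,0],"roll":0,"claw":0},{"dp":[0,0,0],"roll":0,"claw":0}]'; python3 -c "
from h import *
c=grab('wrist','w15'); tops(c,(45,64)); trays(c)
P=cloud(c); c2=grab('top','t15'); P=cloud(c2)
for n,a in dict(sq=(130,190,140,190),can=(125,165,250,290),long=(100,190,300,350),mid=(110,180,405,460),disp=(125,195,192,240)).items():
  Q=P[a[0]:a[1],a[2]:a[3]].reshape(-1,3); Q=Q[(Q[:,2]>45)&(Q[:,2]<(66 if n!='disp' else 130))]
  A=np.c_[Q[:,:2],np.ones(len(Q))]; print(n,len(Q),Q.mean(0).round(1),np.linalg.lstsq(A,Q[:,2],rcond=None)[0][:2].round(3))
P0=cloud(pickle.load(open('pics/top0.pkl','rb'))); Q=P0[125:195,192:240].reshape(-1,3); Q=Q[(Q[:,2]>45)&(Q[:,2]<130)]; print('disp0',Q.mean(0).round(1))
"
```

```text
clock: 35.65
tcp_pos: [545.7, -72.3, 216.2]
tool_rot: [0.031, -0.038, -0.705, 0.707]
contact_force: [-0.4, 0.1, -0.1]
finger_gap: 85.4
[281. 183.] 8627 [547.6 -71.9  52.7] [541.3 -71.2] [ 56.3 170. ] 84.5
[539. 168.] 4320 [ 538.3 -351.3   52. ] [ 537.9 -353.3] [121.9  49.4] 4.8
[146. 211.] 1825 [534.   72.2  57.3] [532.4  74.4] [49.5 50.1] 21.9
[ 48. 230.] 822 [523.  190.6  54.9] [520.  193.8] [79.5 12.7] 7.1
[ 59. 298.] 701 [436.  206.8  52.7] [435.4 208.7] [22.1 46.8] 5.9
[73. 53.] 728 [708.1 141.   10.5] rect [708.3 141.8] [ 8.4 81.5] 59.1 pca 148.5 [ 5. 79.]
[283. 158.] 4081 [565.9 -77.    4.9] rect [543.3 -73.1] [ 87.5 199.5] 84.5 pca 175.6 [120. 215.]
[501. 148.] 3002 [ 555.4 -336.8    5. ] rect [ 535.1 -361. ] [154.9  90.7] 0.5 pca 166.2 [ 70. 170.]
[171. 192.] 1588 [541.3  61.1   5.3] rect [538.   66.4] [79.3 62.9] 30.0 pca -147.2 [56. 85.]
[ 79. 229.] 841 [505.5 187.4   8.7] rect [501.5 187.4] [147.9   5.1] 5.8 pca -173.9 [  3. 144.]
sq 384 [527.5 362.3  52.1] [0.001 0.01 ]
can 242 [533.2  79.1  57.1] [ 0.019 -0.027]
long 0 [nan nan nan] [0. 0.]
mid 1041 [ 537.1 -360.6   51.8] [0.002 0.001]
disp 911 [499.1 213.3  82.3] [0.337 0.365]
disp0 [498.9 213.3  82.2]<string>:7: RuntimeWarning: Mean of empty slice.
  ret = um.true_divide(
```

View pics/t15.png

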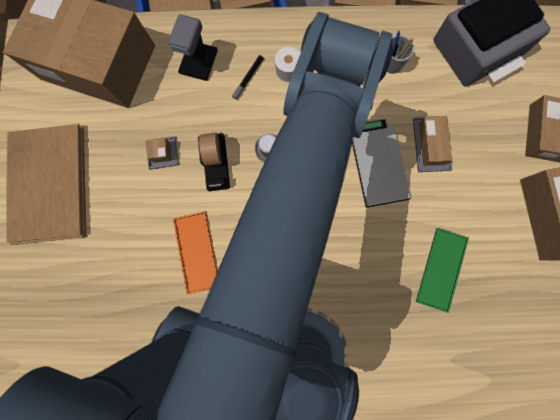

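The top view shows an empty scale, with cartons in the square tray (163,153) and medium tray (433,144) and the canister in the round tray (268,147). The arm hides the long tray, but the wrist camera measured the long carton in it: (541,-71), top 52.7. Handing in.

```bash
python3 -c "
from h import *
o,_=tool(); print(abs(o['joint_vel']).max(), o['contact_force'].round(1)); print(sign_off())"
```

```text
0.037705467090061257 [ 0.3  1.1 -0.2]
the job is handed in; nothing more can be done
None
```

The pile was taken apart from the top: square carton, canister, medium carton, long carton. Each parcel was lowered into its own tray until contact showed in the force reading, then released. I handed the job in at about 36 s; it reports no verdict.

**Last checks**

| Parcel | Centre off its tray | Top height (expected) | Yaw off its tray |
|---|---|---|---|
| Square carton | about 1 mm | 52.6 mm (53) | not judged |
| Canister | about 1.5 mm | 57.8 mm (58) | not judged |
| Medium carton | about 1.5 mm | 52.7 mm (53) | about 0° |
| Long carton | about 2 mm | 52.7 mm (53) | about 0° |

- **Dispenser:** unmoved to within 0.2 mm.
- **Arm:** clear of everything, with almost no force on the tool.

**What disagreed or went wrong**
- **Tool height:** the reported TCP height read about 39 mm too low against the cameras. The first grasp therefore closed on air just above the square carton; I saw no force and nothing moved. I corrected for it from then on.
- **Long carton contact:** the last step pressed it onto the tray floor with about 14 N. I backed off 1 mm before releasing.
- **Final overhead view:** the arm hid the long tray and part of the canister, so the overhead numbers for the canister are partial. The long carton and canister were measured with the wrist camera instead.

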